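# Turn washed covers over into a draining tray

## Robot

A 6-joint arm with a two-finger parallel gripper is mounted at the origin on the work surface. World frame = base frame: x ahead of the robot, y to its left, z up, the work surface at z = 0. Lengths are in m, angles in rad, forces in N, time in s.
With the tool pointing down it reaches from about 0.25 to 0.725 m from the base axis. Payload 4 kg.
Tool frame: the origin (TCP) lies on the centre line of the jaws, within the pads' length; the fingertips stand 8 mm ahead of it and the grasp point (between the pads) lies 11 mm behind it; z points along the fingers, y is the direction in which the jaws open and shut (so a half turn about z gives the same grasp; the last joint's range is limited). The gripper opens to 85 mm and grips with 20 to 120 N. Pads are 22 mm wide; open, the fingers measure 114 mm over their backs; the gripper's body (76 mm by 85 mm) begins 54 mm behind the grasp point. The pads swing forward as they close: fully open they stand 13 mm farther back than shut.
Start: joints at [1.225, 0.241, 0.005, 1.335, 0, 1.571], TCP at [0.169, 0.47, 0.239] pointing down, gripper open.
Joint ranges: [-2.72, 2.72], [-1.05, 1.87], [-1.09, 1.28], [-1.99, 2.15], [-1.42, 1.44], [-3.14, 3.14]. Speed limits (rad/s): [2.79, 2.79, 3.14, 3.14, 3.14, 3.14].

## Interface

Orientations are given as a rotation vector (axis times angle).
In Python, from rig import arm, fingers, solve_ik, telemetry, read_camera, hand_in, spotter gives the robot as it stands. Calls block until the motion is done:
- arm.move_to(position, orientation): joint-space move of the TCP to a pose.
- arm.move_straight(position, rotation=None, velocity=0.15): straight line of the TCP; rotation=None keeps the orientation; velocity is the mean speed in m/s.
- arm.movej(angles): joint-space move.
- fingers.ungrasp() and fingers.close(squeeze=None): open the fingers fully, or close them until they stop; squeeze is the grip in N (None keeps the last).
- arm.hold(seconds).
- solve_ik(position, orientation): joint angles nearest the present ones, or None.
- telemetry.sense(): the state.
- read_camera(name): name is "scene" or "top" or "wrist"; returns a dict with "img" (480x640x3 uint8, red, green, blue), "depth" (480x640 float32, m along the optical axis (not along the pixel's ray), 0 where there is no reading), "fov_y" (degrees; the focal length in pixels is half the picture's height over the tangent of half this angle, whatever the lens; pixels are square), "cx", "cy" (the principal point, pixels), "xyz" and "orientation" of the camera in the world; the wrist camera has in their place "T_tool_cam" (4x4, takes a point from camera to tool coordinates, whose origin is the TCP and whose axes are the flange's). Camera axes: x right, y down, z forward; pixel columns grow to the right and rows downward; lengths in m; the calibration is good to about 2 mm. The wrist camera is an equidistant fisheye: a pixel r from the principal point sees the ray r / f radians off the axis. A picture is of the moment at which its call begins: read the wrist's pose just before it.
A pose or a line that the arm cannot do raises arm.MotionError and nothing moves.
- hand_in(): hands the job in, once; it reports no verdict.
Trained networks look in a picture, given as the dict that the camera call returned (one of the last four; its "shot" number tells which), for a name from the list of things; names that differ only in an ending like _2 or _b are one class to them, and where a whole thing is asked for, a point or a joint stands for the part that bears it (a point fixed in the world has none). Each returns a list of dicts, best first, with "conf" (0 to 1); they miss things now and then, are a little off and sometimes report something else, mostly with a low value. They report only what shows in the picture. A call takes as long as a camera call. They do not tell look-alikes from the thing itself.
- spotter.cut_out(picture, thing): "region" (480x640 bool, what is visible of it) and "rect" ([left, top, right, bottom] in pixels, round what is visible of it).
- spotter.tip_of(picture, thing): "location" ([column, row] in pixels: a listed point, or the origin of a listed thing).
The state is a dict: "t": time; "joint_pos": joint angles; "joint_vel": joint speeds; "joint_torque": joint torques, N m; "tcp_pos": TCP position; "tool_rot": TCP orientation; "contact_force": force on the tool from outside, world axes, zero at the start; "wrist_torque": the same for the moment, N m; "finger_gap": finger opening in m.
Only numpy, scipy, OpenCV 4.12 (cv2) and the standard library are available. Lean on these libraries where they do the work, as an engineer would, in place of code of your own. Each camera call takes 0.05 s, during which the arm holds its last target. There are 200 camera calls.

## Task

The brass covers in the wash tray lie open side up and must drain. Without touching the covers, cap their tray with the empty slotted tray that lies mouth down on the drain stand, slide the two together into the middle of the turnover cage, crank it a full half turn, and draw the pair out onto the outfeed deck beyond it. Then lift off the wash tray and lay it flat on the drain stand, leaving the slotted tray on the outfeed deck with both covers in it open side down; do not disturb the jar, brush and wrench on the bench.

Things in the scene. Friction and masses are not known exactly. Their poses are not given: they have to be found in the camera images.
- wash_tray: Plain aluminium tray with a solid floor, 66 (x) x 140 (y) x 26 mm high outside, walls 4 mm, floor 3 mm, about 0.2 kg, standing open side up on the infeed deck with the two covers in it. Origin at the centre of its underside, z towards its open side, y along its length.
- dry_tray: Tray of the same outside size as the wash tray, walls 4 mm, but with four long drain slots through its floor. Empty, lying mouth down on the drain stand. Origin at the centre of its underside (so on top at the start), z towards its open side (down at the start), y along its length. The trays have no interlocking rims: mouth to mouth the pair is 66 x 140 x 52 mm.
- cover1: Deep brass cover, a rectangular cup 48 (x) x 58 (y) x 40 mm high with 3 mm walls, about 90 g, standing loose in one end of the wash tray, about 5 mm from its walls; it sticks up 17 mm above the tray's rim and so up into the capping tray, whose inside is 58 x 132 mm. Origin at the centre of the outside of its closed face, z towards its open side (up at the start).
- cover2: The second cover, the same, in the other end of the wash tray.
- turner: Fixed turnover machine: grey base plate 130 x 456 mm, two flat steel decks 96 x 140 mm with tops 44 mm above the bench, and the turning cage between them. Origin at the centre of the base's underside; y runs along the line from infeed deck (-y) to outfeed deck (+y), z up. The decks have no fences and begin 88 mm from the cage centre; a pair bridges the open gaps; each deck's inner edge has a 9 mm lip sloping down.
- infeed_deck (a point): Centre of the top of the infeed deck, 158 mm from the cage centre; axes as the turner's.
- outfeed_deck (a point): Centre of the top of the outfeed deck, 158 mm from the cage centre on the other side; axes as the turner's.
- cage_centre (a point): Cage centre on its turning axis, 72 mm above the bench; turns with the cage, axes as the turner's at joint 0, y along the axis. Rectangular sleeve open at both y ends, inside 71 (x) x 55 mm (z), 48 mm long, flared mouths to 33 mm from the centre, hoops of 54 mm outer radius. Floor 0.5 mm above the decks. A centred pair sticks out 46 mm at each end and clears the decks' lips by 9 mm when turned.
- crank_grip (a point): Point on the crank handle 49 mm from its root, 29 mm from its free end. Handle: black rod, 12 mm diameter, 78 mm long, parallel to the turning axis at 85 mm radius, on the outfeed side; level towards the turner's -x at joint 0 and towards +x at pi, 72 mm above the bench. It turns with the cage: pinch it loosely from above and lead it round the arc.
- cage (a joint): Turn of the cage about the turner's y axis: 0 as loaded (handle on the -x side), growing as the handle goes up and over to +x; stops at 0 and pi (3.14), level at both. The handle is heavy (about 5 N to lift at first, 2 N of it friction): let go within 45 degrees of level it sinks to its stop; higher up it stays. It starts at 0.
- stand: Fixed white plastic drain stand with ribs, 130 (x) x 190 (y) mm, rib tops 20 mm high spanning 120 x 150 mm. Origin at the centre of its underside, z up, y along its length.
- jar: Bystander: small glass jar, 56 mm diameter, 60 mm high.
- brush: Bystander: hand brush lying on the bench.
- wrench: Bystander: wrench lying on the bench.
Not all that is in view belongs to the job. Several things have the shape of the stand; the one meant has the colours described above.

How it is judged:
On the way, in this order (a step that is already met when the one before it is completed fails the run):
1. the slotted tray caps the wash tray, mouth to mouth, edges within about 8 mm across and 12 mm along (x of dry_tray in the frame of wash_tray between -0.008 and 0.008 m and y of dry_tray in the frame of wash_tray between -0.012 and 0.012 m and z of dry_tray in the frame of wash_tray between 0.046 and 0.058 m and angle between the y axis of dry_tray and the y axis of wash_tray, either way round below 0.12 rad), for 0.2 s.
2. the capped pair sits in the middle of the cage, both trays within 20 mm along (all of step 1 and y of wash_tray in the frame of cage_centre between -0.02 and 0.02 m and x of wash_tray in the frame of cage_centre between -0.008 and 0.008 m and z of wash_tray in the frame of cage_centre between -0.034 and 0.034 m and y of dry_tray in the frame of cage_centre between -0.02 and 0.02 m and x of dry_tray in the frame of cage_centre between -0.008 and 0.008 m and z of dry_tray in the frame of cage_centre between -0.034 and 0.034 m and value of joint cage below 0.1 rad), for 0.2 s.
3. the cage is turned fully over with the pair in it (value of joint cage above 3.04 rad and z of dry_tray in the frame of wash_tray between 0.046 and 0.06 m and angle between dry_tray's own z axis and vertical below 0.15 rad and angle between wash_tray's own z axis and vertical above 2.99 rad), for 0.2 s.
4. the pair is drawn out onto the outfeed deck, still together (x of dry_tray in the frame of outfeed_deck between -0.025 and 0.025 m and y of dry_tray in the frame of outfeed_deck between -0.035 and 0.035 m and z of dry_tray in the frame of outfeed_deck between -0.004 and 0.006 m and angle between dry_tray's own z axis and vertical below 0.1 rad and z of dry_tray in the frame of wash_tray between 0.046 and 0.06 m and horizontal distance between dry_tray and wash_tray below 0.02 m), for 0.2 s.
At the end, for the whole second after the job is handed in: Slotted tray upright on the outfeed deck, within 25 mm across and 35 mm along of its centre; both covers flat in it, open side down; wash tray flat on the drain stand, either way up, within 50 mm across and 60 mm along of its centre; all at rest (x of dry_tray in the frame of outfeed_deck between -0.025 and 0.025 m and y of dry_tray in the frame of outfeed_deck between -0.035 and 0.035 m and z of dry_tray in the frame of outfeed_deck between -0.004 and 0.006 m and angle between dry_tray's own z axis and vertical below 0.1 rad and x of cover1 in the frame of dry_tray between -0.012 and 0.012 m and y of cover1 in the frame of dry_tray between -0.042 and 0.042 m and z of cover1 in the frame of dry_tray between 0.038 and 0.048 m and angle between each of cover1, cover2's own z axis and vertical above 2.95 rad and x of cover2 in the frame of dry_tray between -0.012 and 0.012 m and y of cover2 in the frame of dry_tray between -0.042 and 0.042 m and z of cover2 in the frame of dry_tray between 0.038 and 0.048 m and x of wash_tray in the frame of stand between -0.05 and 0.05 m and y of wash_tray in the frame of stand between -0.06 and 0.06 m and ((angle between wash_tray's own z axis and vertical above 3 rad and z of wash_tray in the frame of stand between 0.04 and 0.052 m) or (angle between wash_tray's own z axis and vertical below 0.14 rad and z of wash_tray in the frame of stand between 0.014 and 0.026 m)) and linear speed of each of wash_tray, dry_tray, cover1, cover2 below 0.02 m/s); the robot touches nothing.
It fails at once if a cover is touched by the fingers (contact force between the fingers and cover1 above 0.5 N or contact force between the fingers and cover2 above 0.5 N).
It fails at once if a cover is spilled (height (world z) of any of cover1, cover2 below 0.035 m).
It fails at once if the jar, brush or wrench is moved by more than 40 mm (distance of any of jar, brush, wrench from where it was at the start of the episode above 0.04 m).
It also fails if it takes over 72 s, if anything falls off the work surface, if the arm or the gripper's body presses on something with over 40 N, if the wrist force passes 120 N, or if a joint passes its speed limit or range.

## Working session

There is one attempt and no reset: what is moved stays moved. The work goes in short steps, each a Python script; the robot and the scene stay as the last script left them, time stands still between calls to the robot, and variables do not carry over. Pictures are saved under pics/ and viewed, about 8 in all and at most 12, crops included, and the job is handed in when it is done.

```bash
ls; mkdir -p pics; cat > h.py <<'E'
import numpy as np, cv2
from scipy.spatial.transform import Rotation as R
from rig import arm, fingers, solve_ik, telemetry, read_camera, hand_in, spotter
def cloud(p):
    f=240/np.tan(np.radians(p["fov_y"])/2); v,u=np.mgrid[:480,:640]; d=p["depth"]
    c=np.stack([(u-p["cx"])/f*d,(v-p["cy"])/f*d,d],-1)
    o=np.array(p["orientation"]); M=o if o.shape==(3,3) else R.from_rotvec(o).as_matrix()
    return c@M.T+np.array(p["xyz"])
def save(n,img,s=1.0):
    cv2.imwrite("pics/"+n,cv2.resize(cv2.cvtColor(img,cv2.COLOR_RGB2BGR),None,fx=s,fy=s,interpolation=cv2.INTER_CUBIC))
E
python3 - <<'E'
from h import *
p=read_camera("top");s=read_camera("scene")
save("a.png",p["img"]);save("b.png",s["img"])
np.savez("a.npz",img=p["img"],xyz=cloud(p),d=p["depth"]);np.savez("b.npz",img=s["img"],xyz=cloud(s))
print(p["xyz"],p["orientation"],p["fov_y"],s["xyz"],s["orientation"],telemetry.sense())
for n,q in(("top",p),("scene",s)):
  X=cloud(q)
  for t in "wash_tray dry_tray cover1 turner stand jar brush wrench".split():
    for c in spotter.cut_out(q,t)[:4]:
      m=c["region"]&(q["depth"]>0); x=X[m]
      print(n,t,round(c["conf"],2),c["rect"],np.round(np.median(x,0),3) if len(x) else '')
  for t in "infeed_deck outfeed_deck cage_centre crank_grip".split():
    for c in spotter.tip_of(q,t)[:2]:
      u,v=np.round(c["location"]).astype(int); print(n,t,c,np.round(X[v,u],3))
E
```

```text
pics
[ 0.2862417  -0.07627022  1.54436409] [-2.13719598  2.18517913 -0.11188771] 46.47254898205737 [ 1.07149311 -0.16374801  0.92732065] [-1.92382856 -1.7580151   0.56108432] {'t': 0.1, 'joint_pos': array([1.22498753e+00, 2.41318432e-01, 3.83729816e-03, 1.33518785e+00,
       1.73804553e-05, 1.57074929e+00]), 'joint_vel': array([-0.00052464, -0.00117372,  0.00294535,  0.00030764,  0.00011985,
        0.00075719]), 'joint_torque': array([ 3.46345396e-04, -3.73137259e+01,  2.53010023e+01,  1.08797426e-02,
       -1.67264653e-05,  8.22188866e-06]), 'tcp_pos': array([0.16928548, 0.46987924, 0.23850329]), 'tool_rot': array([-5.40361318e-01, -3.09442622e+00,  2.89268220e-03]), 'contact_force': array([0.43304425, 0.71857584, 0.26005032]), 'wrist_torque': array([ 0.05594988, -0.05650312, -0.00862549]), 'finger_gap': 0.085321366024044}
top wash_tray 0.77 [276.0, 186.9, 325.8, 213.8] [ 0.554 -0.04   0.065]
top dry_tray 0.91 [379.6, 220.4, 437.3, 255.5] [ 0.467 -0.317  0.043]
top cover1 0.87 [305.5, 190.6, 324.7, 211.1] [ 0.574 -0.064  0.052]
top cover1 0.68 [279.5, 193.2, 301.3, 209.4] [0.581 
[... 1667 characters left out ...]
0.255 -0.283  0.007]
scene jar 0.58 [254.8, 318.2, 280.0, 349.6] [ 0.676 -0.221  0.058]
scene jar 0.34 [192.3, 240.6, 258.9, 274.8] [ 0.472 -0.317  0.044]
scene brush 0.67 [511.8, 226.6, 554.7, 299.2] [0.559 0.424 0.018]
scene wrench 0.63 [300.6, 217.4, 331.8, 272.6] [ 0.423 -0.1    0.007]
scene infeed_deck {'location': [350.6, 285.6], 'conf': 0.86} [ 0.578 -0.031  0.047]
scene outfeed_deck {'location': [490.4, 277.0], 'conf': 0.56} [0.579 0.295 0.043]
scene cage_centre {'location': [419.7, 274.7], 'conf': 0.96} [0.56  0.133 0.044]
scene crank_grip {'location': [446.9, 241.9], 'conf': 0.57} [0.496 0.207 0.077]
scene crank_grip {'location': [334.5, 283.2], 'conf': 0.52} [ 0.568 -0.069  0.049]
```

```bash
python3 - <<'E'
from h import *
a=np.load("a.npz");X=a["xyz"]
z=X[...,2]
# crop
c=a["img"][150:350,110:560]; save("c.png",c,1.75)
b=np.load("b.npz")
def rect(n,X,m):
    q=X[m][:,:2]; r=cv2.minAreaRect((q*1000).astype(np.float32)); print(n,m.sum(),np.round(r[0],1),np.round(r[1],1),round(r[2],2))
for nm,X in(("top",X),("scene",b["xyz"])):
    x,y,z=X[...,0],X[...,1],X[...,2]
    near=lambda cx,cy,rx,ry:(abs(x-cx)<rx)&(abs(y-cy)<ry)
    rect(nm+" dry",X,near(.467,-.316,.09,.1)&(z>.037)&(z<.055))
    rect(nm+" wash rim",X,near(.57,-.03,.07,.1)&(z>.063)&(z<.078))
    rect(nm+" covers",X,near(.57,-.03,.07,.1)&(z>.080)&(z<.095))
    rect(nm+" outdeck",X,near(.575,.288,.065,.076)&(z>.036)&(z<.052))
    rect(nm+" handle",X,near(.495,.2,.03,.06)&(z>.065)&(z<.09))
    rect(nm+" base",X,near(.575,.13,.12,.3)&(z>.004)&(z<.2))
    for s in((.248,-.284),(.505,-.313),(.546,-.605),(.362,.142)): rect(nm+" stand",X,near(*s,.12,.13)&(z>.013)&(z<.027))
E
```

```text
top dry 982 [ 467.7 -319. ] [140.1  67.1] 76.17
top wash rim 356 [574.  -32.9] [140.2  67.8] 85.16
top covers 205 [574.6 -33. ] [122.   50.5] 84.02
top outdeck 1744 [586.3 282.6] [142.9  96.6] 88.76
top handle 181 [509.3 189.4] [82.4 31.5] 89.51
top base 8730 [575.  130.5] [598.8 239.8] 89.96
top stand 865 [ 236.1 -278.9] [145.3 185.5] 2.55
top stand 546 [ 482.6 -321.5] [174.5 120.3] 80.63
top stand 846 [ 547.4 -600.6] [179.1 125.5] 63.28
top stand 849 [361.4 139.2] [182.1 121.9] 62.99
scene dry 1301 [ 467.7 -317.8] [141.6  70. ] 76.53
scene wash rim 684 [573.6 -31.6] [140.3  68.9] 85.19
scene covers 378 [573.7 -30.8] [121.5  51. ] 83.09
scene outdeck 2230 [586.2 283.4] [144.4  97.9] 88.8
scene handle 212 [499.7 188.1] [30.4 85.4] 12.59
scene base 11778 [574.9 133.6] [239.3 592.8] 0.04
scene stand 662 [ 249.3 -285.1] [124.5 149.4] 1.55
scene stand 711 [ 483.6 -315.9] [151.7 119.9] 81.02
scene stand 1432 [ 546.2 -605.5] [155.1 120.5] 64.24
scene stand 727 [363.7 143.3] [150.  123.7] 63.13
```

View pics/c.png

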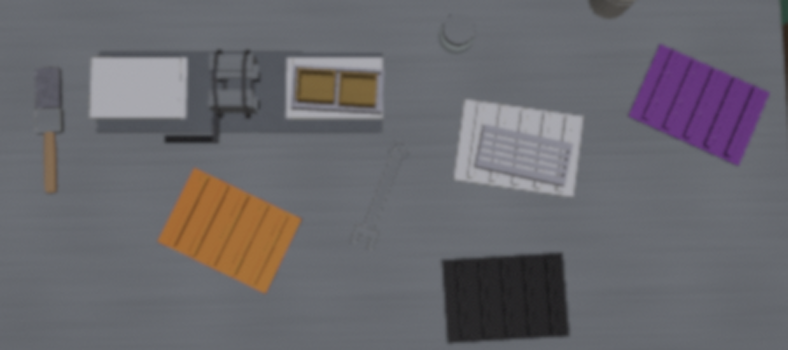

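View pics/b.png

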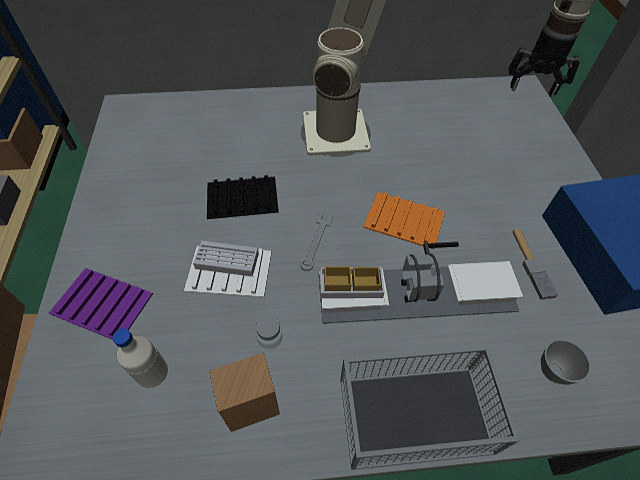

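The stand meant is the white ribbed one at top (407,235), which is scene (225,272). It is the only white one and carries the slotted tray. The look-alikes are purple at top (507,208), orange at (241,282) and black at (400,321). The enlarged crop confirms this. The turner is at yaw of about -1.2° and the wash tray at about -4.8°. Next is a close wrist look over the wash tray.

```bash
cat >> h.py <<'E'
def wcloud():
    s=telemetry.sense(); p=read_camera("wrist")
    f=240/np.tan(np.radians(p["fov_y"])/2); v,u=np.mgrid[:480,:640]
    a,b=u-p["cx"],v-p["cy"]; r=np.hypot(a,b)+1e-9; th=r/f; d=np.where(th<1.3,p["depth"],0)
    t=np.tan(np.minimum(th,1.3))*d/r
    c=np.stack([a*t,b*t,d],-1)
    T=np.array(p["T_tool_cam"]); c=c@T[:3,:3].T+T[:3,3]
    X=c@R.from_rotvec(s["tool_rot"]).as_matrix().T+s["tcp_pos"]; X[d<=0]=np.nan
    return p,X
def rect(n,X,m):
    q=X[m][:,:2]; r=cv2.minAreaRect((q*1000).astype(np.float32)); print(n,m.sum(),np.round(r[0],1),np.round(r[1],1),round(r[2],2))
def sel(X,cx,cy,rx,ry,z0,z1):
    return (abs(X[...,0]-cx)<rx)&(abs(X[...,1]-cy)<ry)&(X[...,2]>z0)&(X[...,2]<z1)
def down(yawdeg,tilt=0,flip=0):
    """tool down, jaws along x turned by yaw; tilt>0 leans the gripper body towards local -y (deg)"""
    M=R.from_euler('z',yawdeg,degrees=True)*R.from_euler('x',tilt,degrees=True)*R.from_matrix(np.array([[0,1,0],[1,0,0],[0,0,-1.]]))
    return (M*R.from_euler('z',180*flip,degrees=True)).as_rotvec()
YT=-1.2; CC=np.array([.5826,.125])
def loc(x,y): # turner frame -> world xy
    c,s=np.cos(np.radians(YT)),np.sin(np.radians(YT)); return CC+[c*x-s*y,s*x+c*y]
E
python3 - <<'E'
from h import *
for n,p,o in [("dry",[.4677,-.3184,.032],(-13.7,)),("rear",[*loc(0,-61),.062][:0] or [*loc(0,-.219),.06],(-4.8,25)),("in",[*loc(0,-.061),.06],(YT,25)),
  ("h0",[*loc(-.085,.086),.072],(YT,)),("h90",[*loc(0,.086),.157],(YT,)),("h180",[*loc(.085,.086),.072],(YT,)),("out",[*loc(0,.061),.06],(YT,-25)),("out2",[*loc(0,.219),.06],(YT,-25)),("hi",[*loc(.085,.086),.2],(YT,))]:
  for fl in(0,1):
    q=solve_ik(p,down(*o,flip=fl) if len(o)>1 else down(o[0],0,fl)); print(n,fl,None if q is None else np.round(q,2))
arm.move_to([.574,-.05,.25],down(-4.8))
p,X=wcloud()
rect("wash",X,sel(X,.574,-.032,.06,.09,.063,.078)); rect("cov",X,sel(X,.574,-.032,.06,.09,.080,.095)); rect("dry",X,sel(X,.468,-.318,.09,.1,.037,.055))
rect("indeck",X,sel(X,.579,-.033,.07,.09,.036,.050));rect("hoops",X,sel(X,.58,.125,.07,.06,.100,.14))
rect("handle",X,sel(X,.497,.19,.025,.06,.06,.09))
print(telemetry.sense()["t"]); save("w1.png",p["img"])
E
```

```text
dry 0 [-0.6   0.54 -0.13  0.91  0.    1.21]
dry 1 [-0.6   0.54 -0.13  0.91  0.   -1.93]
rear 0 [-0.37  0.63  0.04  1.11  0.42  1.26]
rear 1 [-0.37  0.63  0.04  1.11  0.42 -1.88]
in 0 [-0.1   0.57 -0.07  0.97  0.43  1.48]
in 1 [-0.1   0.57 -0.07  0.97  0.43 -1.66]
h0 0 [ 0.4   0.45 -0.15  0.97  0.    1.99]
h0 1 [ 0.4   0.45 -0.15  0.97  0.   -1.15]
h90 0 [0.35 0.52 0.21 1.26 0.   1.94]
h90 1 [ 0.35  0.52  0.21  1.26  0.   -1.2 ]
h180 0 [0.3  0.74 0.37 1.2  0.   1.89]
h180 1 [ 0.3   0.74  0.37  1.2   0.   -1.25]
out 0 [ 0.49  0.75  0.27  1.31 -0.38  2.12]
out 1 [ 0.49  0.75  0.27  1.31 -0.38 -1.02]
out2 0 [ 0.67  0.96  0.68  1.58 -0.33  2.31]
out2 1 [ 0.67  0.96  0.68  1.58 -0.33 -0.83]
hi 0 [0.3  0.68 0.59 1.48 0.   1.89]
hi 1 [ 0.3   0.68  0.59  1.48  0.   -1.25]
wash 3066 [573.1 -33.4] [140.7  66.4] 85.6
cov 2224 [573.  -34.2] [123.2  49.9] 84.13
dry 1574 [ 474.6 -288.2] [79.  66.6] 76.8
indeck 5854 [578.7 -28.5] [150.3  96.9] 88.68
hoops 2993 [582.5 105.6] [34.1 91.9] 84.92
handle 0 [0. 0.] [0. 0.] 0.0
3.7
```

View pics/w1.png

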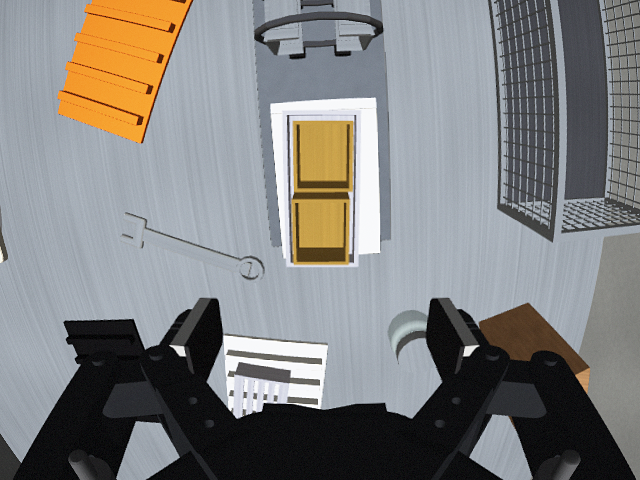

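The wrist view shows the wash tray at about (323,190) with both covers in it. The wrench at (190,245) and the jar at (410,335) are clear of the path. Wrist, top and scene estimates agree within about 1.5 mm. Next I grasp the slotted tray and cap the wash tray.

```bash
python3 - <<'E'
from h import *
o=down(-13.6)
arm.move_to([.4677,-.3184,.11],o)
arm.move_straight([.4677,-.3184,.030],o,velocity=.12)
fingers.close(60); s=telemetry.sense(); print(s["finger_gap"],s["contact_force"],s["t"])
arm.move_straight([.4677,-.3184,.16],o,velocity=.2)
p=[.5733,-.0333]; o=down(-5)
arm.move_to([*p,.16],o)
arm.hold(.2); print(telemetry.sense()["contact_force"])
q,X=wcloud(); save("w2.png",q["img"])
for z in(.088,.0825):
  arm.move_straight([*p,z],velocity=.1); print(telemetry.sense()["contact_force"])
s=telemetry.sense();print(s["tcp_pos"],s["t"])
E
```

```text
0.06478617237355884 [0.10907391 0.29615705 6.18309877] 6.0583
[ 1.11666834  0.18046647 -2.04892457]
[ 0.53062899  0.0533035  -3.19713705]
[-0.09525142  0.50420442 -1.82705283]
[ 0.57323117 -0.033271    0.08256046] 9.3917
```

View pics/w2.png

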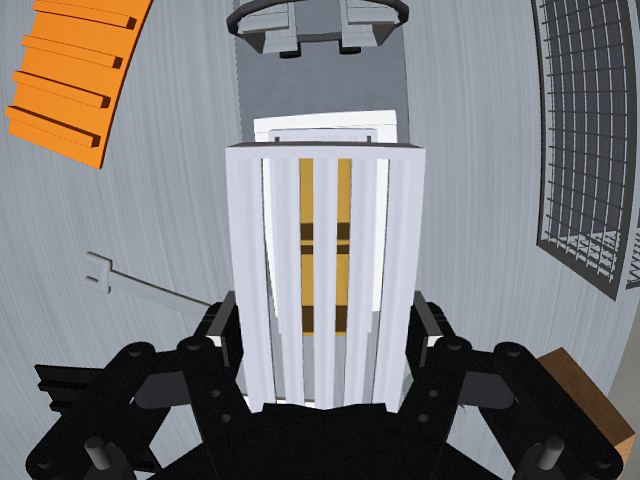

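The slotted tray is held level and squarely over the wash tray, with the brass visible through the slots at (325,245). It went down over the covers without contact force. I set it down and check the fit.

```bash
python3 - <<'E'
from h import *
p=[.5733,-.0333]
arm.move_straight([*p,.0803],velocity=.03); print(telemetry.sense()["contact_force"])
fingers.ungrasp(); arm.hold(.15)
arm.move_straight([*p,.15],velocity=.25)
arm.move_to([*loc(0,-.219),.19],down(-5,25))
q,X=wcloud()
rect("dry top",X,sel(X,.574,-.032,.06,.09,.090,.11)); m=sel(X,.574,-.032,.06,.09,.090,.11); print(np.nanmedian(X[m][:,2]))
rect("hoops",X,sel(X,.58,.125,.07,.06,.110,.14))
t=read_camera("top"); Y=cloud(t)
rect("t dry",Y,sel(Y,.574,-.032,.06,.09,.088,.11))
rect("t wash side",Y,sel(Y,.574,-.032,.06,.09,.06,.088))
c=read_camera("scene");save("s3.png",c["img"][220:340,300:540],3); print(telemetry.sense()["t"])
E
```

```text
[-1.00378961  0.52819107  4.69470847]
dry top 14511 [573.5 -34.9] [140.6  66.8] 84.76
0.09743369248836645
hoops 807 [573.5 106.5] [40.3 87.3] 60.15
t dry 1018 [574.5 -34.1] [140.1  67.8] 84.67
t wash side 193 [573.2 -34.3] [139.  66.] 85.14
11.2
```

View pics/s3.png

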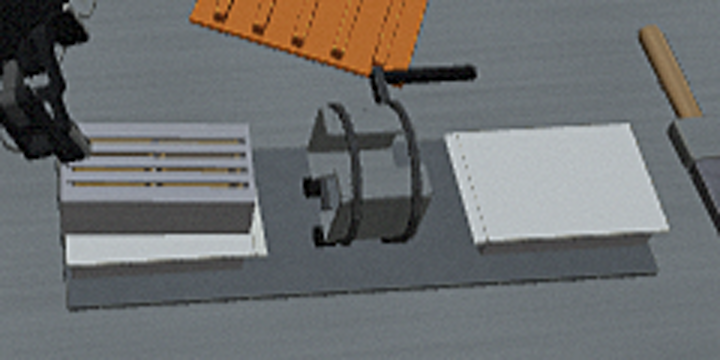

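```bash
sed -i 's/^YT=.*/YT=-1.3; CC=np.array([.5825,.125])/' h.py; python3 - <<'E'
from h import *
g=[.5735-.054*.0889,-.0345-.054*.996]; o=down(-5.2,20)
arm.move_to([*g,.13],o)
arm.move_straight([*g,.060],velocity=.12)
fingers.close(60); s=telemetry.sense(); print(s["finger_gap"],s["contact_force"])
o=down(YT,20)
arm.move_straight([*loc(0,-.198),.0605],o,velocity=.06); print(telemetry.sense()["contact_force"])
for y in(-.155,-.135,-.12,-.10,-.08,-.056):
  arm.move_straight([*loc(0,y),.0605],velocity=.06); s=telemetry.sense();print(y,s["contact_force"],s["wrist_torque"])
  if np.linalg.norm(s["contact_force"])>30: print("STOP"); break
print(s["t"],s["tcp_pos"])
c=read_camera("scene");save("s4.png",c["img"][220:340,300:540],3)
E
```

```text
0.06523712579485716 [-1.0637102  -2.18987314  6.14093571]
[-0.07907282 -4.28346704  4.18564413]
-0.155 [-2.71831561e-03 -5.10850043e+00  4.91317893e+00] [-0.90991672  0.26694617  0.18078974]
-0.135 [ 0.954923   -3.45376503  4.93359231] [-0.5278845   0.02288193 -0.21035393]
-0.12 [ 0.59038406 -2.90974238  6.34038125] [-0.432972   -0.07423037 -0.1883027 ]
-0.1 [ 1.58451478 -3.58521611  5.9512851 ] [-0.40236255 -0.06839718 -0.16405973]
-0.08 [ 1.00662302 -3.14527267  5.37121921] [-0.33839068 -0.04269656 -0.11659309]
-0.056 [ 1.30083742 -3.81131871  7.247459  ] [-0.63666038  0.05678341  0.00620835]
16.3167 [0.58252426 0.06861948 0.06182469]
```

View pics/s4.png

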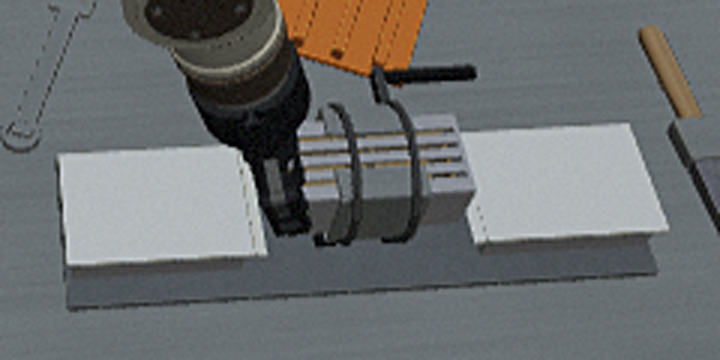

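The pair is in the cage with low forces. I release it, measure how well it is centred, and locate the handle.

```bash
python3 - <<'E'
from h import *
fingers.ungrasp()
g=loc(0,-.062)
arm.move_straight([*g,.17],velocity=.25)
arm.move_to([*loc(-.085,.088),.2],down(YT))
t=read_camera("top"); Y=cloud(t); q,X=wcloud()
def L(P): 
    d=P[:,:2]-CC; c,s=np.cos(np.radians(YT)),np.sin(np.radians(YT)); return np.c_[c*d[:,0]+s*d[:,1],-s*d[:,0]+c*d[:,1],P[:,2]]
for n,Z in(("top",Y),("wrist",X)):
  P=L(Z[np.isfinite(Z[...,2])])
  m=P[(abs(P[:,0])<.025)&(abs(P[:,1])<.1)&(abs(P[:,2]-.0965)<.006)]; 
  print(n,"pair y",np.percentile(m[:,1],[1,99]) if len(m) else None)
  m=P[(abs(P[:,0]+.085)<.015)&(P[:,1]>.035)&(P[:,1]<.12)&(P[:,2]>.06)&(P[:,2]<.09)]
  print("handle",len(m),np.percentile(m,[2,50,98],axis=0).round(4).tolist() if len(m) else '')
print(telemetry.sense()["t"]);save("w5.png",q["img"])
E
```

```text
top pair y [-0.07127303  0.06671207]
handle 130 [[-0.0899, 0.0362, 0.0679], [-0.0849, 0.0693, 0.0752], [-0.0785, 0.1021, 0.083]]
wrist pair y [-0.07009978  0.06816898]
handle 1417 [[-0.0903, 0.0364, 0.0737], [-0.0851, 0.0715, 0.0782], [-0.0791, 0.1034, 0.0803]]
18.1417
```

View pics/w5.png

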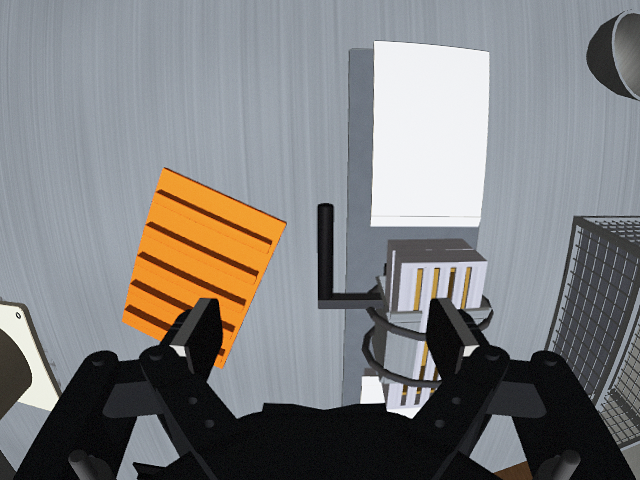

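The pair is centred at about y = -1.5 mm, and the handle at wrist pixel (325,250) is where expected, at -85 mm with its free end at y = 103 mm. Now the crank.

```bash
python3 - <<'E'
from h import *
o=down(YT); dz=-.007
P=lambda a:[*loc(-.085*np.cos(a),.089),.072+dz+.085*np.sin(a)]
arm.move_straight([*P(0)[:2],.1],o,velocity=.2)
arm.move_straight(P(0),velocity=.1); print(telemetry.sense()["contact_force"])
fingers.close(25); s=telemetry.sense(); print(s["finger_gap"],s["contact_force"],s["t"])
for a in np.radians(np.arange(15,181,15)):
  arm.move_straight(P(a),velocity=.09); s=telemetry.sense(); print(round(np.degrees(a)),s["contact_force"].round(1),round(s["finger_gap"],4))
  if np.linalg.norm(s["contact_force"])>45 or s["finger_gap"]<.008: print("STOP");break
print(s["t"],s["tcp_pos"],P(np.pi))
c=read_camera("scene");save("s6.png",c["img"][200:340,300:540],3)
E
```

```text
[0.20556393 0.06193654 0.54122027]
0.011094201002721484 [-0.54741458  0.53249386  2.8755387 ] 19.9583
15 [-1.2  1.5 -2.7] 0.0108
30 [-6.4  1.5  0.5] 0.0112
45 [-10.6   1.    5.7] 0.0108
60 [-17.4  -0.4  16.6] 0.0105
75 [-7.1 -0.6 13.7] 0.0105
90 [-1.5 -1.1  6.4] 0.0109
105 [0.7 0.5 2.9] 0.0108
120 [-0.6  1.5 -1.1] 0.0113
135 [ 3.3  0.4 -0.9] 0.0111
150 [ 2.5  0.8 -2.5] 0.0109
165 [ 2.   1.5 -3. ] 0.0111
180 [ 1.3 -0.5  0. ] 0.0108
24.7583 [0.66942158 0.21204476 0.06429477] [np.float64(0.669497294480407), np.float64(0.21204866887603374), np.float64(0.065)]
```

View pics/s6.png

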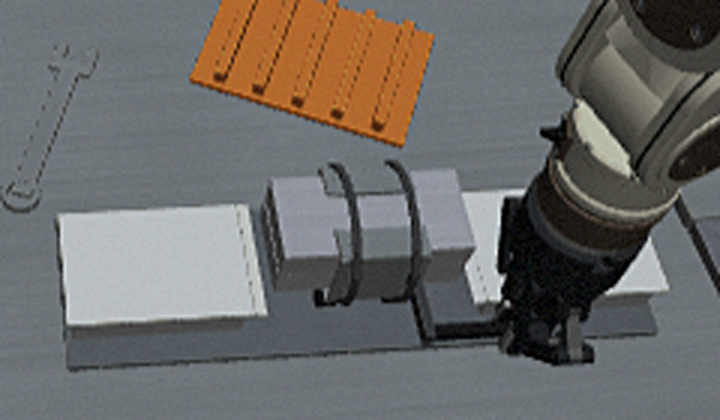

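The cage is fully over, with the solid wash tray floor now on top, and the handle is at the +x stop. I release and measure the pair before drawing it out.

```bash
python3 - <<'E'
from h import *
fingers.ungrasp(); arm.hold(.2)
arm.move_straight([*loc(.085,.089),.19],velocity=.25)
arm.move_to([*loc(0,.062),.19],down(YT,-20))
t=read_camera("top"); Y=cloud(t); q,X=wcloud()
def L(P): 
    d=P[:,:2]-CC; c,s=np.cos(np.radians(YT)),np.sin(np.radians(YT)); return np.c_[c*d[:,0]+s*d[:,1],-s*d[:,0]+c*d[:,1],P[:,2]]
for n,Z in(("top",Y),("wrist",X)):
  P=L(Z[np.isfinite(Z[...,2])])
  m=P[(abs(P[:,0])<.045)&(abs(P[:,1])<.1)&(abs(P[:,1])>.04)&(abs(P[:,2]-.0965)<.006)]
  print(n,"pair",np.percentile(m,[1,50,99],axis=0).round(4).tolist())
  m=P[(abs(P[:,0]-.085)<.015)&(P[:,1]>.035)&(P[:,1]<.12)&(P[:,2]>.05)&(P[:,2]<.1)]
  print("handle",len(m),np.percentile(m,[2,50,98],axis=0).round(4).tolist() if len(m) else '')
arm.move_straight([*loc(0,.054),.061],velocity=.15); print(telemetry.sense()["contact_force"])
fingers.close(60); s=telemetry.sense(); print(s["finger_gap"],s["contact_force"])
for y in(.08,.11,.14,.17,.212):
  arm.move_straight([*loc(0,y),.0615],velocity=.07); s=telemetry.sense();print(y,s["contact_force"].round(1),s["wrist_torque"].round(2))
  if np.linalg.norm(s["contact_force"])>30: print("STOP"); break
print(s["t"],s["tcp_pos"])
c=read_camera("scene");save("s7.png",c["img"][200:340,300:540],3)
E
```

```text
top pair [[-0.034, -0.0713, 0.0908], [-0.0026, -0.0418, 0.0967], [0.0305, 0.0688, 0.1022]]
handle 76 [[0.0802, 0.0362, 0.0685], [0.0849, 0.0606, 0.0765], [0.0904, 0.0847, 0.0831]]
wrist pair [[-0.0342, -0.0707, 0.0911], [-0.0022, 0.053, 0.0987], [0.0307, 0.0688, 0.1008]]
handle 1630 [[0.0788, 0.0365, 0.072], [0.0828, 0.0735, 0.078], [0.0896, 0.1031, 0.0801]]
[-0.40309265  0.32437436  0.36990737]
0.06520787652074238 [-2.27044412  1.87237116  5.79669101]
0.08 [-0.8 -2.9  4.6] [-0.68  0.21  0.17]
0.11 [ 2.3 -3.7  4.3] [-0.89 -0.06  0.52]
0.14 [ 2.7 -3.5  5.7] [-0.94 -0.12  0.66]
0.17 [-0.4 -5.5  5.7] [-0.8   0.08  0.15]
0.212 [-0.2 -6.   6.3] [-1.03  0.04  0.07]
31.2333 [0.58751283 0.33574056 0.06223609]
```

View pics/s7.png

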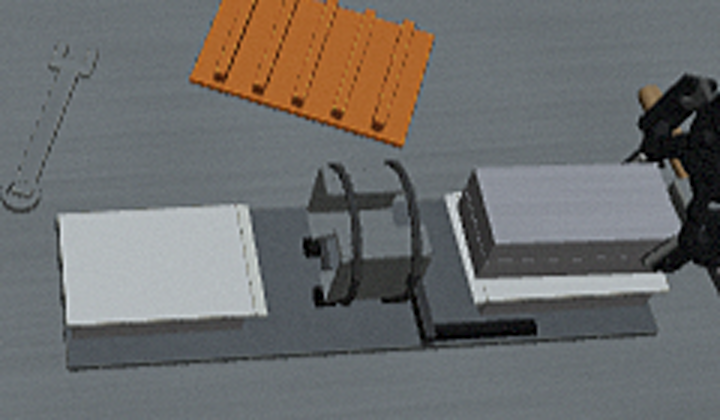

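The pair is drawn fully onto the outfeed deck. I release, measure, lift off the wash tray by its middle and check before carrying it.

```bash
python3 - <<'E'
from h import *
fingers.ungrasp(); arm.hold(.2)
arm.move_straight([*loc(0,.218),.17],velocity=.25)
arm.move_to([*loc(0,.150),.19],down(YT))
t=read_camera("top"); Y=cloud(t)
m=sel(Y,.586,.283,.06,.09,.09,.11); rect("top",Y,m); r=cv2.minAreaRect((Y[m][:,:2]*1000).astype(np.float32))
yaw=r[2]-90 if r[1][0]>r[1][1] else r[2]; c=np.array(r[0])/1000; print(yaw,c,loc(0,.158))
assert abs(yaw)<6 and np.linalg.norm(c-loc(0,.158))<.02
arm.move_to([*c,.13],down(yaw)); arm.move_straight([*c,.082],velocity=.12)
fingers.close(60); s=telemetry.sense(); print(s["finger_gap"],s["contact_force"],s["t"])
arm.move_straight([*c,.115],velocity=.06); arm.move_straight([*c,.22],velocity=.2)
arm.hold(.2); s=telemetry.sense(); print(s["contact_force"],s["t"])
q=read_camera("scene");save("s8.png",q["img"][180:340,300:560],3)
E
```

```text
top 754 [583.6 255. ] [92.  67.1] 87.52
-2.4840850830078125 [0.58356665 0.25503824] [0.5860846  0.28295933]Traceback (most recent call last):
  File "<stdin>", line 8, in <module>
AssertionError
```

The arm hid part of the tray from the top camera, since only 92 mm of its length showed. I use the wrist camera instead.

```bash
python3 - <<'E'
from h import *
arm.move_straight([*loc(0,.12),.22],velocity=.25)
q,Y=wcloud()
m=sel(Y,.586,.283,.06,.09,.09,.11); rect("wrist",Y,m); r=cv2.minAreaRect((Y[m][:,:2]*1000).astype(np.float32))
yaw=r[2]-90 if r[1][0]>r[1][1] else r[2]; c=np.array(r[0])/1000; print(yaw,c,loc(0,.158))
assert abs(yaw)<6 and np.linalg.norm(c-loc(0,.158))<.02 and 135<max(r[1])<146
arm.move_to([*c,.13],down(yaw)); arm.move_straight([*c,.082],velocity=.12)
fingers.close(60); s=telemetry.sense(); print(s["finger_gap"],s["contact_force"],s["t"])
arm.move_straight([*c,.115],velocity=.06); arm.move_straight([*c,.22],velocity=.2)
arm.hold(.2); s=telemetry.sense(); print(s["contact_force"],s["t"])
q=read_camera("scene");save("s8.png",q["img"][180:340,300:560],3)
E
```

```text
wrist 17617 [584.3 279. ] [141.   66.8] 87.05
-2.9543914794921875 [0.58427899 0.2790484 ] [0.5860846  0.28295933]
0.06410201720056667 [-0.9404137  -0.66744674  6.06126166] 34.65
[ 0.22553582  0.01079141 -1.81571262] 36.225
```

View pics/s8.png

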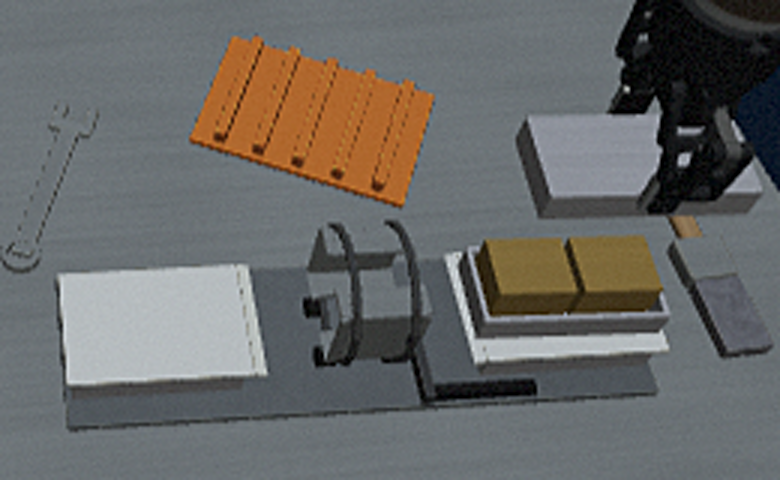

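Both covers stand open side down in the slotted tray at crop (565,275), and the wash tray is held clear. Next it goes onto the white stand.

```bash
python3 - <<'E'
from h import *
p=[.4835,-.3175]; o=down(-9.2)
arm.move_to([*p,.2],o)
arm.move_straight([*p,.05],velocity=.2); arm.move_straight([*p,.0325],velocity=.05); print(telemetry.sense()["contact_force"])
fingers.ungrasp(); arm.hold(.2)
arm.move_straight([*p,.2],velocity=.25)
arm.move_to([.3,.0,.35],down(0)); arm.hold(.3)
t=read_camera("top");s=read_camera("scene")
for n,Y in(("top",cloud(t)),("scene",cloud(s))):
  rect(n+" wash",Y,sel(Y,.48,-.318,.09,.1,.037,.055)); rect(n+" stand",Y,sel(Y,.48,-.318,.12,.13,.013,.027))
  rect(n+" dry rim",Y,sel(Y,.586,.283,.06,.09,.063,.077)); rect(n+" covers",Y,sel(Y,.586,.283,.06,.09,.080,.095))
  m=sel(Y,.48,-.318,.05,.06,.03,.06); print(Y[m][:,2].min(),np.median(Y[m][:,2]))
for k in("jar","brush","wrench"):
  for n,q in(("top",t),("scene",s)):
    print(n,k,[(round(c["conf"],2),c["rect"]) for c in spotter.cut_out(q,k)[:1]])
print(telemetry.sense()["t"]); save("s9.png",s["img"])
E
```

```text
[-1.21889971  0.97280013  8.54186626]
top wash 1265 [ 485.2 -317.6] [141.1  67.1] 80.65
top stand 430 [ 484.5 -316.8] [169.6 120.2] 80.77
top dry rim 341 [584.9 279. ] [142.1  67.5] 87.35
top covers 802 [581.5 280.3] [124.   49.7] 86.44
0.030382811199169524 0.0448834727082964
scene wash 1529 [ 484.4 -315.8] [141.1  69.8] 80.5
scene stand 540 [ 482.7 -315.2] [150.3 123.5] 80.11
scene dry rim 520 [586.7 280.4] [143.5  65.9] 85.6
scene covers 1089 [580.  281.3] [124.7  51.5] 87.14
0.030041179711904897 0.04547311162123546
top jar [(0.88, [362.2, 158.9, 379.5, 179.1])]
scene jar [(0.93, [258.5, 316.1, 283.2, 348.5])]
top brush [(0.82, [131.1, 188.3, 144.3, 258.9])]
scene brush [(0.98, [511.1, 225.6, 555.3, 297.0])]
top wrench [(0.74, [205.3, 164.0, 259.4, 215.2])]
scene wrench [(0.64, [298.8, 215.5, 329.3, 271.7])]
43.375
```

View pics/s9.png

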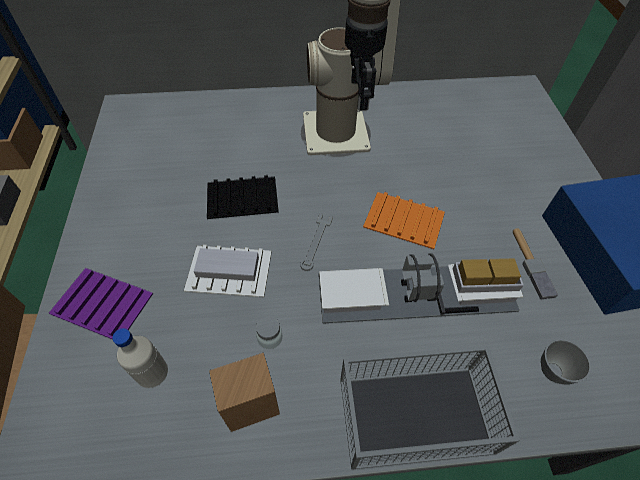

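The picture shows the wash tray flat on the white stand at (227,263) and the slotted tray with both covers on the outfeed deck at (488,275). The jar, brush and wrench have not moved, and the arm is clear.

```bash
python3 -c "
from h import *
print(hand_in())"
```

```text
the job is handed in; nothing more can be done
None
```

The job is done and handed in at about 43 s of the 72 s allowed; `hand_in()` gives no verdict. I capped the wash tray with the slotted tray, slid the pair into the cage (about 1.5 mm off centre), and cranked it to the far stop. I then drew the pair onto the outfeed deck, lifted off the wash tray and laid it on the white stand.

What the last checks from the top and scene cameras showed:
- **Slotted tray:** upright on the outfeed deck, about 4 mm from its centre.
- **Covers:** both flat in it, open side down, seated about 3–6 mm to one side of the tray.
- **Wash tray:** mouth down and flat on the stand, about 1–2 mm from its centre, underside 45 mm up.
- **Jar, brush and wrench:** not visibly moved.
- **Arm:** clear of everything; sampled contact forces stayed under about 25 N, highest while cranking.

Two checks disagreed:
- **Outfeed view:** the arm hid part of the pair from the top camera, so my script stopped before moving. I measured the pair with the wrist camera instead and carried on.
- **Wrench in the top view:** the network placed it on the turner, which is a wrong detection. The scene camera shows the wrench where it started.

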